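# Load the sprung specimen cell and hold its bayonet collar home

### The job

Load the specimen cell for the hardness tester: put the small flat steel packing disc centrally on the cell's sprung piston and the mounted specimen, still the same way up, squarely on top of the disc. Then lower the knurled collar over this pile onto the spigot, turn it until its hidden keyways drop over the spigot's two pins, and push it fully home on the shoulder against the spring. Finish while still gripping the collar and holding it pushed home, because the spring lifts it as soon as it is let go and I have yet to tighten the thumbscrew; leave everything else on the bench where it is.

Things in the scene. Friction and masses are not known exactly. Their poses are not given: they have to be found in the camera images.
- cell: fixed specimen cell: dark round foot 100 mm in diameter, 10 mm thick, on the bench; on it a bright round shoulder 62 mm across, top at z = 26 mm; from this rises the spigot, and out of the spigot the piston. A lug with a small thumbscrew stands on the foot on the cell's -y side, 35 to 59 mm from the axis, up to z = 36 mm: keep fingers above it. Origin: on the axis at bench level, z up
- seat (a point): point on the cell's axis, level with the shoulder's top (26 mm above the bench), where the centre of the collar's lower rim is when the collar is home; axes parallel to the cell's
- spigot_top (a point): centre of the spigot's upper end, 50 mm above the bench. The spigot is a bright hollow steel cylinder 38 mm in diameter, its upper edge chamfered 1.5 mm; axes parallel to the cell's
- pin_level (a point): point on the cell's axis level with the tops of the two dark cross pins, 38 mm above the bench (12 mm above the shoulder). The pins, 5 mm thick, stick out of the spigot diametrically across, to 24 mm from the axis. Their angle is not measured and differs every time: the line through them lies up to 0.45 rad either side of the cell's own x axis; find it by feel or see it
- platen (a point): centre of the flat top of the piston, a plain steel cylinder 32 mm in diameter that stands out of the spigot, top 59 mm above the bench when free; moves with it; axes parallel to the cell's
- piston (a joint): travel of the sprung piston in m: 0 free, growing as it is pressed down, stop at 0.0095. Spring: 3 N at 0, 1 N more per mm. With the pile in place and the collar home it reads about 0.007 (10 N)
- packing_disc: plain flat steel disc 30 mm in diameter, 8 mm thick, lying on the bench; origin at the centre of its underside, z up
- specimen: mounted metal section: short black cylinder 30 mm in diameter, 18 mm high, standing on the bench with its polished face up; origin at the centre of its underside, z up
- collar: knurled aluminium collar standing on the bench like a cap, 58 mm in outer diameter, 56 mm high, about 0.16 kg, bored 41 mm from below. Its own x axis runs through both keyways. Grip its side 25 mm or more above the lower rim, any direction. Set on the spigot at a wrong angle its rim stands on the pins, 12 mm above the shoulder, with no spring force yet. Origin: on the axis at the lower rim, z up
- collar_keyways (a point): centre of the collar's bore, 7 mm above its lower rim, between the two keyways: grooves in the lower 14 mm of the bore, 9 mm wide, diametrically across (own +x and -x), not visible from outside. It fits at half a turn just as well. Within about 0.08 rad of the right angle the keyways pass the pins and the collar can go down
- collar_top (a point): centre of the collar's top face. The top 4 mm are an inward lip with a 22 mm round window; the lip's underside, 52 mm above the lower rim, meets the specimen when the rim is about 7 mm above the shoulder, and presses it down from there. A small dark index rib on the top face, 10 mm long, marks the keyway at the collar's own +x
- loupe: black eye loupe standing on its rim, 43 mm across, 46 mm high; bystander
- turned_part: stepped turned steel sample, 42 mm across, 44 mm high; bystander
- tweezers: steel tweezers lying flat, 128 mm long; bystander
- test_block: round grey steel hardness reference block, 63 mm across, 10 mm thick (much wider than the packing disc); bystander
- micrometer: outside micrometer lying flat, 141 mm long; bystander
- dial_indicator: dial indicator lying on its back, 126 mm long; bystander

How it is judged:
By the outcome, as a careful person would: the job done as asked, in the order asked, and still so for the second after the job is handed in, while the arm keeps its last pose, push and grip.
It also fails if it takes over 72 s, if anything falls off the work surface, if the arm or the gripper's body presses on something with over 40 N, if the wrist force passes 120 N, or if a joint passes its speed limit or range.

### The arm

A 6-joint arm with a two-finger parallel gripper is mounted at the origin on a cart in front of the work surface, level with it; the furniture and walls round the work are solid. World frame = base frame: x ahead of the robot, y to its left, z up, the work surface at z = 0. Lengths are in m, angles in rad, forces in N, time in s.
With the tool pointing down it reaches from about 0.35 to 0.775 m from the base axis. Payload 5.5 kg.
Tool frame: the origin (TCP) lies midway between the tips of the shut fingers; the grasp point (between the pads) lies 19 mm behind it; z points along the fingers, y is the line along which they close (so a half turn about z gives the same grasp; the last joint's range is limited). The gripper opens to 85 mm and grips with 20 to 120 N. Pads are 22 mm wide; open, the fingers measure 114 mm over their backs; the gripper's body (76 mm by 85 mm) begins 54 mm behind the grasp point. The pads swing forward as they close: fully open they stand 13 mm farther back than shut.
Start: joints at [1.089, 0.313, 0.046, 1.304, 0, 1.431], TCP at [0.193, 0.542, 0.231] pointing down, gripper open.
Joint ranges: [-2.76, 2.76], [-0.86, 1.69], [-1.03, 1.26], [-2.2, 2.34], [-1.47, 1.5], [-3.14, 3.14]. Speed limits (rad/s): [2.57, 2.57, 3.14, 3.14, 3.14, 3.14].

### API

Orientations are given as a unit quaternion [w, x, y, z].
In Python, from workcell import arm, viewer, order gives the robot as it stands.
- The arm moves only by the tool send_rows, never from a script. Its argument "plan" is one flat list of numbers, 7 for each row, row after row: the shift along the tool's x, y, z in units of 60 mm (1.0 is 60 mm), then the turn, a rotation vector about the tool's x, y, z in degrees, then the closure, from 0 (fully open) to 1 (shut). A call has 1 to 20 rows; each row shifts and turns the commanded pose from where the row before left it, along the tool's axes as they then stand; what a row does not reach is not made up. A row lasts 1/8 s, in which the tool goes at most 62.5 mm and 10.7 degrees, less where a joint would pass 70% of its speed; a pose out of reach is approached as far as the arm can. A call is refused whole if a number of a shift passes 1 or a number of a turn 10.7, either way. A call with a gripper value outside its range is refused whole. The fingers move at their own pace and stop on an object; "squeeze" is the grip in N (left out, the last holds). Time passes only in rows, so rows that do not move let the fingers close. It gives the time, the measured TCP pose, the force, the opening and the grip force at its end, in the units of the state.
- arm.sense(): the state, without advancing time (a new reading comes with each control period).
- viewer.get_image(name): name is "scene" or "top" or "wrist"; returns a dict with "color" (400x640x3 uint8, red, green, blue), "range_z" (400x640 float32, m along the optical axis (not along the pixel's ray), 0 where there is no reading), "fx", "fy", "cx", "cy" (pixels), "T" (4x4, takes a point from camera to world coordinates). Camera axes: x right, y up, looking along -z (the intrinsics and any distortion apply to the point x, -y, -z); pixel columns grow to the right and rows downward; lengths in m; the calibration is good to about 2 mm. The wrist camera is an equidistant fisheye: a pixel r from the principal point sees the ray r / f radians off the axis. A picture is of the moment at which its call begins.
- order.sign_off(): hands the job in; it is judged then, once.
The state is a dict: "time_s": time; "q": joint angles; "joint_velocities": joint speeds; "effort": joint torques, N m; "ee_pos": TCP position; "eef_rot": TCP orientation; "contact_force": force on the tool from outside, world axes, zero at the start; "moment": the same for the moment, N m; "grip_width": finger opening in m; "grip_force": force on a finger pad.
Only numpy, scipy, OpenCV 4.12 (cv2) and the standard library are available. Lean on these libraries where they do the work, as an engineer would, in place of code of your own. Each camera call takes 0.05 s, during which the arm holds its last target. There are 200 camera calls.

## Working session

There is one attempt and no reset: what is moved stays moved. The work goes in short steps, Python scripts to look and compute and a tool call to move; the robot and the scene stay as the last step left them, time stands still between calls to the robot, and variables do not carry over. Pictures are saved under pics/ and viewed, at most 10 in all, crops included, and the job is handed in when it is done.

Besides the shell and the picture viewer there is one more tool, called after ">>>" as a command line: name --argument value ..., lists and objects as JSON in quotes. send_rows: Moves the arm, as the interface text tells. Its arguments: {"type":"object","properties":{"plan":{"type":"array","items":{"type":"number"}},"squeeze":{"type":"number"}},"required":["plan"]}

```bash
mkdir -p pics
python3 - <<'E'
from workcell import arm, viewer
import cv2,numpy as np,pickle
s=arm.sense();print({k:np.round(v,3) for k,v in s.items()})
d={}
for n in("top","scene"):
    im=viewer.get_image(n);d[n]=im
    cv2.imwrite(f"pics/{n}0.png",im["color"][:,:,::-1])
    print(n,im["fx"],im["cx"],im["cy"],np.round(im["T"],3).tolist(),im.keys())
pickle.dump(d,open("d0.pkl","wb"))
E
```

```text
{'time_s': np.float64(0.0), 'q': array([1.089, 0.314, 0.045, 1.304, 0.   , 1.431]), 'joint_velocities': array([ 0.001,  0.001, -0.   ,  0.002, -0.001,  0.002]), 'effort': array([ 1.0000e-03, -4.8062e+01,  2.9853e+01,  1.9000e-02,  0.0000e+00,
       -0.0000e+00]), 'ee_pos': array([0.192, 0.541, 0.23 ]), 'eef_rot': array([-0.   ,  0.17 ,  0.985, -0.001]), 'contact_force': array([-0.025,  0.014,  0.319]), 'moment': array([-0.012,  0.02 , -0.058]), 'grip_force': np.float64(0.0), 'grip_width': np.float64(0.086)}
top 433.0093212175838 322.8980433971248 198.09310080656928 [[0.009, 0.997, -0.074, 0.508], [-1.0, 0.009, -0.003, 0.133], [-0.002, 0.074, 0.997, 1.394], [0.0, 0.0, 0.0, 1.0]] dict_keys(['color', 'range_z', 'fx', 'fy', 'cx', 'cy', 'T'])
scene 392.7599272424793 320.47769488118547 198.7438648769827 [[0.486, 0.656, -0.578, -0.018], [-0.874, 0.375, -0.309, -0.211], [0.014, 0.655, 0.756, 0.927], [0.0, 0.0, 0.0, 1.0]] dict_keys(['color', 'range_z', 'fx', 'fy', 'cx', 'cy', 'T'])
```

Run:
```python
import cv2
a=cv2.imread("pics/top0.png");print(a.shape)
cv2.imwrite("pics/top0b.png",cv2.resize(a[60:360,100:500],(800,600),interpolation=cv2.INTER_CUBIC))
```

```text
(400, 640, 3)
```

View pics/top0.png

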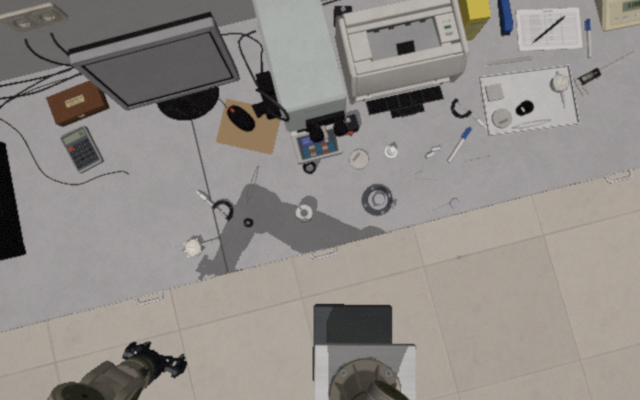

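The top view shows the cell at about (378,199), the collar probably at (304,212), and a small black round at (248,222). I'll enlarge the work area.

Run:
```python
import cv2
a=cv2.imread("pics/top0.png")
cv2.imwrite("pics/top0b.png",cv2.resize(a[135:255,180:420],(800,400),interpolation=cv2.INTER_CUBIC))
```

```text
(no output)
```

View pics/top0b.png

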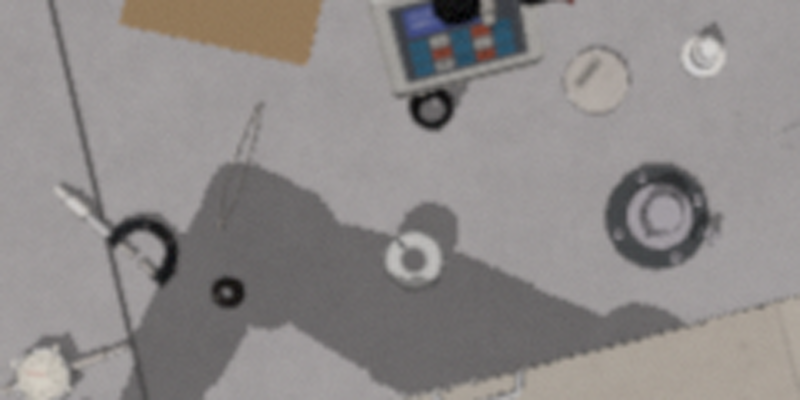

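View pics/scene0.png

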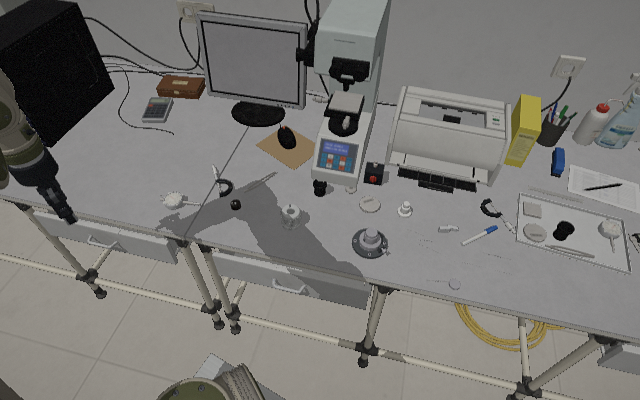

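The black specimen shows at top (248,222), the loupe at (311,167), the test block at (359,158), the turned part at (391,151) and the collar at (304,212). Its rib points up-left, at about (301,207). The packing disc could be at scene (454,284) or (351,188), so I'll crop both.

```bash
cat > h.py <<'E'
import numpy as np,cv2
def world(im,u,v,z=None):
    # pixel -> world point; via depth, or on plane z
    r=np.array([(u-im["cx"])/im["fx"],-(v-im["cy"])/im["fy"],-1.]);T=im["T"]
    d=T[:3,:3]@r;o=T[:3,3]
    t=im["range_z"][int(round(v)),int(round(u))] if z is None else (z-o[2])/d[2]
    return o+t*d
def cloud(im):
    v,u=np.mgrid[:400,:640]
    r=np.stack([(u-im["cx"])/im["fx"],-(v-im["cy"])/im["fy"],-np.ones(u.shape)],-1)
    return (r*im["range_z"][...,None])@im["T"][:3,:3].T+im["T"][:3,3]
E
python3 - <<'E'
import pickle,cv2,numpy as np
from h import *
d=pickle.load(open("d0.pkl","rb"))
a=cv2.imread("pics/scene0.png")
p=cv2.resize(a[170:290,160:480],(800,300),interpolation=cv2.INTER_CUBIC)
b=cv2.imread("pics/top0.png")
q=cv2.resize(b[140:230,380:620],(800,300),interpolation=cv2.INTER_CUBIC)
cv2.imwrite("pics/c1.png",np.vstack([p,q]))
t=d["top"]
for n,u,v,z in(("cell",378,199,.059),("collar",304,212,.056),("spec",248,222,.018),("loupe",310,167,.046),("454",454,203,.008),("tray",501,118,.01),("tb",359,158,.01)):
    print(n,np.round(world(t,u,v,z),3),np.round(world(t,u,v),3))
s=d["scene"]
for u,v in((351,188),(454,284),(235,205)):print(u,v,np.round(world(s,u,v),3))
E
```

```text
cell [ 0.606 -0.034  0.059] [ 0.606 -0.034  0.057]
collar [0.564 0.195 0.056] [0.566 0.197 0.005]
spec [0.532 0.374 0.018] [0.532 0.374 0.015]
loupe [0.705 0.178 0.046] [0.712 0.18  0.002]
454 [ 0.599 -0.283  0.008] [ 0.599 -0.283  0.009]
tray [ 0.877 -0.439  0.01 ] [ 0.875 -0.436  0.016]
tb [0.741 0.021 0.01 ] [0.741 0.021 0.01 ]
351 188 [0.77  0.101 0.011]
454 284 [ 0.6   -0.283  0.008]
235 205 [0.527 0.372 0.018]
```

View pics/c1.png

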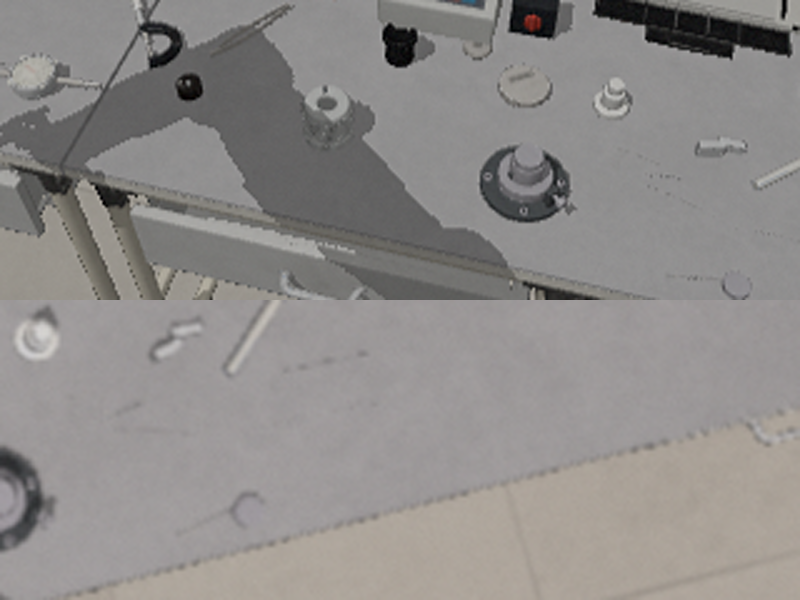

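The packing disc is at scene (454,284), about world (0.60,-0.283), with z 8 mm matching. Next I'll refine the centres from depth and set up a planner that turns world targets into tool-frame units.

```bash
cat >> h.py <<'E'
from scipy.spatial.transform import Rotation as R
def rot(q): return R.from_quat([q[1],q[2],q[3],q[0]])
def down(yaw): # tool pointing down, tool y (closing line) at world angle yaw
    c,s=np.cos(yaw),np.sin(yaw); return R.from_matrix(np.array([[-s,c,0],[c,s,0],[0,0,-1.]]).T) if False else R.from_matrix(np.column_stack([[-s,c,0],[c,s,0],[0,0,-1.]]))
def go(s,p,yaw=None):
    """shift (tool units of 60 mm) and turn (deg, tool axes) from measured pose to p, yaw of closing line"""
    r=rot(s["eef_rot"]); p=np.array(p)
    print("shift units",np.round(r.inv().apply(p-s["ee_pos"])/.06,3))
    if yaw is not None:
        t=min([(r.inv()*down(yaw+k)).as_rotvec(degrees=True) for k in(0,np.pi)],key=np.linalg.norm); print("turn deg",np.round(t,2))
def st(s): 
    y=rot(s["eef_rot"]).as_matrix(); print(round(float(s["time_s"]),2),"pos",np.round(s["ee_pos"],4),"yaw",round(float(np.degrees(np.arctan2(y[1,1],y[0,1]))),2),"zdir",np.round(y[:,2],4),"q",np.round(s["q"],2),"F",np.round(s["contact_force"],1),"M",np.round(s["moment"],2),"w",round(float(s["grip_width"]),4),"gf",round(float(s["grip_force"]),1))
E
python3 - <<'E'
import pickle
from h import *
d=pickle.load(open("d0.pkl","rb"))
for n in d:
    c=cloud(d[n])
    def seg(name,x,y,rad,z0,z1):
        m=(np.hypot(c[...,0]-x,c[...,1]-y)<rad)&(c[...,2]>z0)&(c[...,2]<z1)
        P=c[m]; 
        if len(P)<3: print(n,name,len(P));return
        (ctr,r)=cv2.minEnclosingCircle(P[:,:2].astype(np.float32))
        print(n,name,len(P),"mec",np.round(ctr,4),round(r,4),"mean",np.round(P.mean(0),4))
    seg("disc",.6,-.283,.03,.005,.02)
    seg("spec",.53,.373,.03,.013,.03)
    seg("collar",.565,.195,.05,.051,.065)
    seg("platen",.606,-.034,.05,.055,.07)
    seg("shoulder",.606,-.034,.045,.022,.03)
    seg("foot",.606,-.034,.07,.006,.014)
    seg("bench",.606,-.2,.03,-.02,.02)
    seg("lugs",.606,-.034,.08,.03,.045)
from workcell import arm
st(arm.sense()); go(arm.sense(),[.5,.0,.25],np.pi/2)
E
```

```text
top disc 83 mec [ 0.6036 -0.28  ] 0.0276 mean [ 0.5998 -0.2821  0.0088]
top spec 74 mec [0.5297 0.3767] 0.0155 mean [0.5295 0.3759 0.0192]
top collar 219 mec [0.5609 0.1966] 0.0286 mean [0.5607 0.1967 0.057 ]
top platen 82 mec [ 0.6042 -0.0338] 0.0172 mean [ 0.6054 -0.035   0.0603]
top shoulder 145 mec [ 0.6029 -0.0369] 0.0341 mean [ 0.6053 -0.0333  0.0266]
top foot 372 mec [ 0.6058 -0.0329] 0.0689 mean [ 0.6058 -0.0302  0.0103]
top bench 275 mec [ 0.606 -0.2  ] 0.0301 mean [ 6.061e-01 -2.002e-01  3.000e-04]
top lugs 59 mec [ 0.5983 -0.0487] 0.0431 mean [ 0.5927 -0.0535  0.0347]
scene disc 98 mec [ 0.6006 -0.2854] 0.0212 mean [ 0.6008 -0.2831  0.0093]
scene spec 73 mec [0.5351 0.3771] 0.0177 mean [0.5325 0.3753 0.0191]
scene collar 225 mec [0.5637 0.197 ] 0.0298 mean [0.5615 0.1945 0.0568]
scene platen 101 mec [ 0.609  -0.0324] 0.0183 mean [ 0.6082 -0.0349  0.0598]
scene shoulder 163 mec [ 0.6036 -0.0402] 0.0375 mean [ 0.5979 -0.0385  0.027 ]
scene foot 370 mec [ 0.6084 -0.0351] 0.0513 mean [ 0.5968 -0.0337  0.0112]
scene bench 329 mec [ 0.6063 -0.1999] 0.03 mean [ 0.6057 -0.2001  0.001 ]
scene lugs 95 mec [ 0.5936 -0.0483] 0.042 mean [ 0.594  -0.0549  0.0362]
0.1 pos [0.1925 0.5413 0.2305] yaw 70.42 zdir [-8.0e-04 -1.5e-03 -1.0e+00] q [1.09 0.31 0.05 1.3  0.   1.43] F [ 0.6 -0.7 -0.8] M [ 0.03 -0.03 -0.02] w 0.0855 gf 0.0
shift units [-7.852 -6.783 -0.316]
turn deg [ -0.09  -0.03 -19.58]
```

Run:
```python
from h import *
from workcell import arm,viewer
go(arm.sense(),[.5,.2,.22]); 
im=viewer.get_image("wrist"); T=im["T"]; s=arm.sense()
print(im["fx"],im["cx"],im["cy"],"cam in tool",np.round(rot(s["eef_rot"]).inv().apply(T[:3,3]-s["ee_pos"]),3),"axis",np.round((rot(s["eef_rot"]).inv()).apply(-T[:3,2]),3),"up",np.round((rot(s["eef_rot"]).inv()).apply(T[:3,1]),3))
```

```text
shift units [-6.735 -3.642  0.18 ]
309.70691628693146 316.17314227815683 197.14666441029607 cam in tool [ 0.081 -0.    -0.144] axis [-0.317  0.     0.948] up [ 0.948 -0.     0.317]
```

>>> send_rows --plan '[-0.4,-0.2,0,0,0,0,0,-0.7,-0.4,0,0,0,0,0,-0.8,-0.44,0.02,0,0,0,0,-0.8,-0.44,0.04,0,0,0,0,-0.8,-0.44,0.04,0,0,0,0,-0.8,-0.44,0.04,0,0,0,0,-0.8,-0.44,0.04,0,0,0,0,-0.8,-0.44,0,0,0,0,0,-0.5,-0.25,0,0,0,0,0,-0.3,-0.15,0,0,0,-9.8,0,0,0,0,0,0,-9.8,0,0,0,0,0,0,0,0]'

```text
time_s: 1.65
ee_pos: [0.4982, 0.2009, 0.2201]
eef_rot: [-0.0, 0.001, 1.0, -0.0]
contact_force: [-0.3, 0.8, -0.5]
grip_width: 0.0853
grip_force: 0.0
```

```bash
cat >> h.py <<'E'
def wpt(im,u,v,z): # fisheye pixel -> world point on plane z
    x,y=u-im["cx"],v-im["cy"]; r=np.hypot(x,y)+1e-12; a=r/im["fx"]
    d=im["T"][:3,:3]@np.array([np.sin(a)*x/r,-np.sin(a)*y/r,-np.cos(a)]); o=im["T"][:3,3]
    return o+(z-o[2])/d[2]*d
def wpix(im,p):
    c=im["T"][:3,:3].T@(np.array(p)-im["T"][:3,3]); a=np.arctan2(np.hypot(c[0],c[1]),-c[2]); k=im["fx"]*a/np.hypot(c[0],c[1])
    return im["cx"]+k*c[0],im["cy"]-k*c[1]
def ortho(im,c,z,half,n=400): # rectified top view at plane z round c; row down = -x world, col right = -y world
    g=np.linspace(half,-half,n); X,Y=np.meshgrid(c[0]+g,c[1]+g,indexing="ij")
    P=np.stack([X,Y,np.full(X.shape,z)],-1)-im["T"][:3,3]; C=P@im["T"][:3,:3]
    h=np.hypot(C[...,0],C[...,1]); k=im["fx"]*np.arctan2(h,-C[...,2])/h
    return cv2.remap(im["color"],(im["cx"]+k*C[...,0]).astype(np.float32),(im["cy"]-k*C[...,1]).astype(np.float32),cv2.INTER_CUBIC)[:,:,::-1]
E
python3 - <<'E'
from h import *
from workcell import arm,viewer
import pickle
im=viewer.get_image("wrist"); pickle.dump(im,open("w1.pkl","wb")); st(arm.sense())
cv2.imwrite("pics/w1.png",np.hstack([ortho(im,[.562,.196],.056,.05),ortho(im,[.531,.376],.018,.05)]))
go(arm.sense(),[.54,-.034,.22],np.pi/2)
E
```

```text
1.7 pos [0.4981 0.2011 0.2202] yaw 89.82 zdir [-7.e-04 -1.e-04 -1.e+00] q [ 0.23  0.24 -0.07  1.25  0.    0.24] F [ 0.4  0.6 -0.5] M [ 0.   -0.    0.01] w 0.0852 gf 0.0
shift units [-7.110e-01 -3.917e+00  3.000e-03]
turn deg [-0.   -0.04 -0.18]
```

View pics/w1.png

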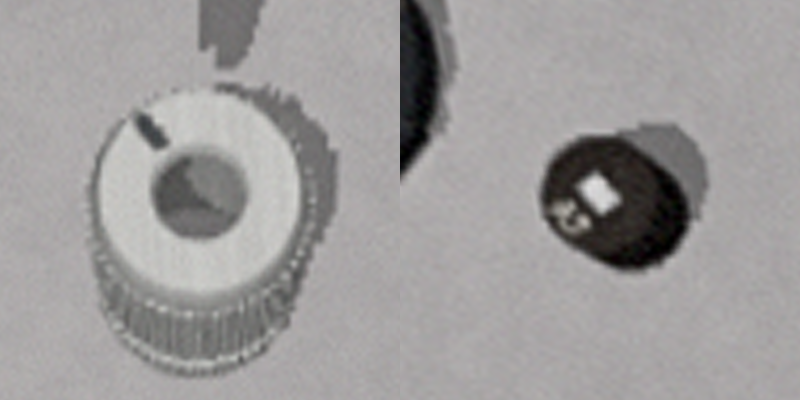

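Collar top centre is at crop (200,193), i.e. world (0.5637,0.196), and its rib at about (150,131), i.e. about 40°. The specimen top is at crop (600,195), i.e. world (0.532,0.376). Moving on to view the cell.

>>> send_rows --plan '[-0.07,-0.4,0,0,0,0,0,-0.15,-0.75,0,0,0,0,0,-0.15,-0.8,0,0,0,0,0,-0.15,-0.8,0,0,0,0,0,-0.12,-0.7,0,0,0,0,0,-0.07,-0.47,0,0,0,0,0,0,0,0,0,0,0,0]'

```text
time_s: 2.58
ee_pos: [0.5411, -0.0353, 0.2203]
eef_rot: [-0.0, 0.002, 1.0, 0.0]
contact_force: [-0.3, 1.3, -0.3]
grip_width: 0.0855
grip_force: 0.0
```

Run:
```python
from h import *
from workcell import arm,viewer
import pickle
im=viewer.get_image("wrist"); pickle.dump(im,open("w2.pkl","wb")); st(arm.sense())
# undistorted-ish: orthos at platen height and pin height
cv2.imwrite("pics/w2.png",np.hstack([ortho(im,[.606,-.034],.059,.06),ortho(im,[.606,-.034],.026,.06)]))
print(wpix(im,[.606,-.034,.03]),wpix(im,[.6,-.283,.008]))
```

```text
2.62 pos [ 0.5408 -0.0341  0.2204] yaw 89.83 zdir [-3.e-04  5.e-04 -1.e+00] q [-0.21  0.25 -0.06  1.26  0.   -0.21] F [0.  0.2 0.2] M [-0.02  0.02  0.05] w 0.0858 gf 0.0
(np.float64(317.56595415439824), np.float64(224.56420107861186)) (np.float64(138.52315062786155), np.float64(211.98625960042523))
```

View pics/w2.png

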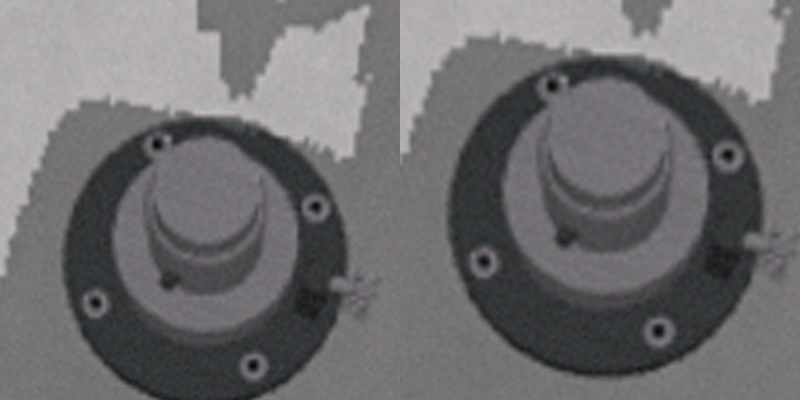

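The cell crop shows the platen centre at (208,191) (left, z 59) and the shoulder centre at (604,191) (right, z 26), so the axis is about (0.6087,-0.036). One dark pin sits at lower-left (566,237), and the lug and thumbscrew are at right (745,250). Next I'll use the wrist depth to fit these numerically.

```bash
cat >> h.py <<'E'
def wcloud(im):
    v,u=np.mgrid[:400,:640]; x,y=u-im["cx"],v-im["cy"]; r=np.hypot(x,y)+1e-9; a=r/im["fx"]
    t=np.tan(a)/r; d=np.stack([t*x,-t*y,-np.ones(u.shape)],-1)*im["range_z"][...,None]
    return d@im["T"][:3,:3].T+im["T"][:3,3]
def circ(P):
    P=P[:,:2].astype(np.float32); h=cv2.convexHull(P)[:,0]; c,r=cv2.minEnclosingCircle(P)
    A=np.c_[2*h,np.ones(len(h))]; s=np.linalg.lstsq(A,(h**2).sum(1),rcond=None)[0]
    return np.round(c,4),round(r,4),"lsq",np.round(s[:2],4),round(float(np.sqrt(s[2]+s[0]**2+s[1]**2)),4)
def seg(c,name,x,y,rad,z0,z1):
    m=(np.hypot(c[...,0]-x,c[...,1]-y)<rad)&(c[...,2]>z0)&(c[...,2]<z1); P=c[m]
    print(name,len(P),*(circ(P)+("mean",np.round(P.mean(0),4)) if len(P)>8 else ()))
E
python3 - <<'E'
import pickle
from h import *
from workcell import arm
a=pickle.load(open("w1.pkl","rb"));b=pickle.load(open("w2.pkl","rb"))
c=wcloud(a); seg(c,"collar",.563,.196,.045,.052,.062); seg(c,"spec",.532,.376,.025,.014,.024)
c=wcloud(b); seg(c,"disc",.6,-.283,.025,.005,.012); seg(c,"platen",.607,-.035,.03,.055,.065); seg(c,"shoulder",.607,-.035,.04,.023,.030);seg(c,"foot",.607,-.035,.07,.007,.015);seg(c,"bench",.55,-.15,.03,-.01,.01)
seg(c,"lug",.60,-.08,.03,.028,.04)
go(arm.sense(),[.6,-.283,.12])
E
```

```text
collar 1556 [0.5631 0.1959] 0.0293 lsq [0.5629 0.1963] 0.0286 mean [0.5604 0.1961 0.0569]
spec 404 [0.5318 0.3754] 0.0155 lsq [0.5317 0.3752] 0.0151 mean [0.5312 0.3739 0.0192]
disc 293 [ 0.6006 -0.284 ] 0.0154 lsq [ 0.6005 -0.2838] 0.0147 mean [ 0.5999 -0.2827  0.0091]
platen 659 [ 0.6076 -0.0367] 0.017 lsq [ 0.6079 -0.036 ] 0.0161 mean [ 0.6068 -0.036   0.0603]
shoulder 940 [ 0.6052 -0.0389] 0.0355 lsq [ 0.607 -0.037] 0.0316 mean [ 0.5982 -0.0366  0.0274]
foot 2413 [ 0.6081 -0.0358] 0.0505 lsq [ 0.608  -0.0359] 0.0499 mean [ 0.6    -0.0331  0.0116]
bench 1543 [ 0.55 -0.15] 0.03 lsq [ 0.5502 -0.15  ] 0.0297 mean [ 0.5515 -0.1491  0.0008]
lug 294 [ 0.6    -0.0732] 0.0246 lsq [ 0.6001 -0.0724] 0.0232 mean [ 0.5927 -0.0731  0.0342]
shift units [-1.    -4.147  1.67 ]
```

>>> send_rows --plan '[-0.1,-0.35,0,0,0,0,0.5,-0.18,-0.7,0.1,0,0,0,0.5,-0.18,-0.8,0.3,0,0,0,0.5,-0.18,-0.8,0.3,0,0,0,0.5,-0.18,-0.75,0.35,0,0,0,0.5,-0.12,-0.5,0.35,0,0,0,0.5,-0.06,-0.25,0.27,0,0,0,0.5,0,0,0,0,0,0,0.5]' --squeeze 30

```text
time_s: 3.62
ee_pos: [0.6002, -0.2826, 0.1184]
eef_rot: [-0.001, 0.0, 1.0, 0.001]
contact_force: [0.3, 0.5, 1.1]
grip_width: 0.0427
grip_force: 0.0
```

Run:
```python
from h import *
from workcell import arm,viewer
import pickle
im=viewer.get_image("wrist"); pickle.dump(im,open("w3.pkl","wb")); st(arm.sense())
c=wcloud(im); seg(c,"disc",.6,-.283,.025,.005,.012);seg(c,"bench",.6,-.24,.015,-.01,.01)
# finger tips in tool frame
s=arm.sense(); t=rot(s["eef_rot"]).inv().apply(c.reshape(-1,3)-s["ee_pos"]); m=(abs(t[:,0])<.015)&(abs(t[:,1])<.06)&(t[:,2]<.03)&(t[:,2]>-.08)&(im["range_z"].ravel()>0)
t=t[m]; print(m.sum(), [ (y,np.round(t[(t[:,1]*y>0)].max(0),4),np.round(np.percentile(t[t[:,1]*y>0],98,axis=0),4), np.round(t[t[:,1]*y>0].min(0),4)) for y in(1,-1) if (t[:,1]*y>0).any()])
go(s,[.6005,-.2838,.02],np.pi/2)
```

```text
3.67 pos [ 0.6006 -0.2819  0.1197] yaw 90.03 zdir [-0.0014  0.0015 -1.    ] q [-0.56  0.53  0.11  1.15  0.   -0.56] F [ 0.3  0.5 -0.4] M [ 0.01  0.02 -0.05] w 0.0424 gf 0.0
disc 906 [ 0.6005 -0.2819] 0.0177 lsq [ 0.6006 -0.2835] 0.0155 mean [ 0.6    -0.2846  0.0094]
bench 829 [ 0.6  -0.24] 0.0151 lsq [ 0.6    -0.2399] 0.0148 mean [ 0.5999 -0.24    0.0013]
16385 [(1, array([ 0.0149,  0.06  , -0.002 ]), array([ 0.013 ,  0.0562, -0.0109]), array([-0.0132,  0.0001, -0.08  ])), (-1, array([ 0.0146, -0.0002, -0.0015]), array([ 0.013 , -0.0047, -0.0106]), array([-0.0135, -0.06  , -0.08  ]))]
shift units [-0.    -0.033  1.662]
turn deg [ 0.08 -0.08  0.03]
```

>>> send_rows --plan '[0,-0.03,0.45,0,0,0,0.5,0,0,0.6,0,0,0,0.5,0,0,0.45,0,0,0,0.5,0,0,0.25,0,0,0,0.5,0,0,0.14,0,0,0,0.5,0,0,0,0,0,0,0.5]'

```text
time_s: 4.42
ee_pos: [0.6013, -0.2844, 0.0074]
eef_rot: [0.0, -0.0, 1.0, -0.0]
contact_force: [-0.2, 0.1, -0.1]
grip_width: 0.0427
grip_force: 0.0
```

Run:
```python
from h import *
from workcell import arm
st(arm.sense())
```

```text
4.42 pos [ 0.6013 -0.2844  0.0074] yaw 90.05 zdir [ 4.e-04 -1.e-04 -1.e+00] q [-0.56  0.62 -0.04  0.91  0.   -0.56] F [-0.2  0.1 -0.1] M [-0.01 -0.   -0.04] w 0.0427 gf 0.0
```

>>> send_rows --plan '[0,0,0.045,0,0,0,0.5,0,0,0.045,0,0,0,0.5,0,0,0,0,0,0,1,0,0,0,0,0,0,1,0,0,0,0,0,0,1,0,0,0,0,0,0,1]' --squeeze 35

```text
time_s: 5.18
ee_pos: [0.6012, -0.2849, 0.0018]
eef_rot: [0.0, -0.0, 1.0, -0.0]
contact_force: [-1.0, -0.6, 2.0]
grip_width: 0.0268
grip_force: 34.6
```

Run:
```python
from h import *
from workcell import arm
s=arm.sense();st(s)
go(s,[.608,-.036,.12],np.radians(135))
```

```text
5.17 pos [ 0.6012 -0.2849  0.0018] yaw 90.01 zdir [ 5.e-04 -3.e-04 -1.e+00] q [-0.56  0.63 -0.04  0.9  -0.   -0.56] F [-1.  -0.6  2. ] M [-0.06  0.1  -0.01] w 0.0268 gf 34.6
shift units [-0.114  4.148 -1.971]
turn deg [-3.000e-02  2.000e-02 -4.499e+01]
```

>>> send_rows --plan '[0,0,-0.1,0,0,0,1,0,0,-0.4,0,0,0,1,0,0,-0.7,0,0,0,1,0,0,-0.7,0,0,0,1,0,0,-0.2,0,0,0,1,0,0,0,0,0,0,1]'

```text
time_s: 5.92
ee_pos: [0.6014, -0.2849, 0.128]
eef_rot: [0.001, -0.0, 1.0, -0.0]
contact_force: [-0.0, 0.4, -1.3]
grip_width: 0.0269
grip_force: 34.5
```

Run:
```python
from h import *
from workcell import arm,viewer
import pickle
im=viewer.get_image("wrist"); pickle.dump(im,open("w4.pkl","wb"));s=arm.sense(); st(s)
c=wcloud(im); t=rot(s["eef_rot"]).inv().apply(c.reshape(-1,3)-s["ee_pos"]).reshape(c.shape)
m=(abs(t[...,0])<.03)&(abs(t[...,1])<.012)&(t[...,2]>-.02)&(t[...,2]<.02)&(im["range_z"]>0)
P=t[m]; print(len(P),P.min(0),P.max(0),P.mean(0))
n=np.linalg.svd(P-P.mean(0),full_matrices=False)[2][2]; print("normal",n)
h,xe=np.histogram(P[:,2],bins=12); print(h,np.round(xe,4))
a=im["color"][:,:,::-1]; u,v=map(int,wpix(im,s["ee_pos"])); print(u,v)
cv2.imwrite("pics/w4.png",cv2.resize(a[max(0,v-75):v+75,u-100:u+100],(800,600),interpolation=cv2.INTER_CUBIC))
```

```text
5.97 pos [ 0.6006 -0.2844  0.1265] yaw 90.02 zdir [-9.e-04  7.e-04 -1.e+00] q [-0.56  0.53  0.12  1.16  0.   -0.56] F [-0.6  0.8 -0.8] M [-0.03 -0.    0.02] w 0.0268 gf 34.5
2300 [-0.0150632  -0.01199514 -0.01093479] [ 0.01485528  0.01197561 -0.00061806] [ 0.00180808 -0.00015649 -0.00862247]
normal [ 7.36958308e-02 -2.25689712e-04 -9.97280740e-01]
[  76  732 1044  214   45   38   32   36   32   25   19    7] [-0.0109 -0.0101 -0.0092 -0.0084 -0.0075 -0.0066 -0.0058 -0.0049 -0.0041
 -0.0032 -0.0023 -0.0015 -0.0006]
317 253
```

View pics/w4.png

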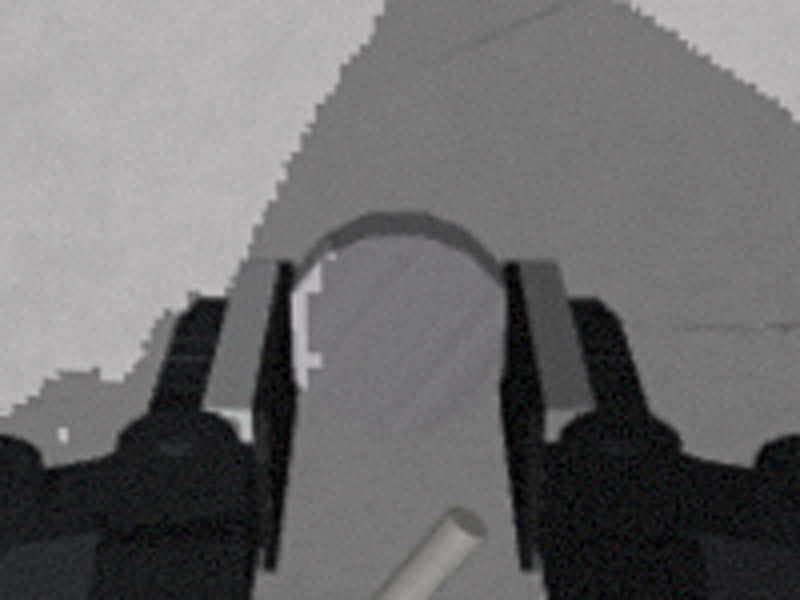

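Run:
```python
from h import *
from workcell import arm
import pickle
im=pickle.load(open("w4.pkl","rb"));s=arm.sense()
c=wcloud(im); t=rot(s["eef_rot"]).inv().apply(c.reshape(-1,3)-s["ee_pos"])
m=(abs(t[:,0])<.018)&(abs(t[:,1])<.011)&(t[:,2]>-.02)&(t[:,2]<.02)&(im["range_z"].ravel()>0); P=t[m]
for x in np.arange(-.016,.016,.004):
    k=(P[:,0]>=x)&(P[:,0]<x+.004); print(round(x,3),k.sum(),np.round(np.median(P[k,2]),4) if k.any() else "")
k=(abs(P[:,0])<.011)
A=np.c_[P[k,:2],np.ones(k.sum())];print(np.linalg.lstsq(A,P[k,2],rcond=None)[0])
m=(abs(t[:,0])<.012)&(abs(t[:,1])>.013)&(abs(t[:,1])<.03)&(im["range_z"].ravel()>0)&(t[:,2]<.02); print("tips max z",np.percentile(t[m,2],[90,98,99.5,100]))
b=c.reshape(-1,3);k=(np.hypot(b[:,0]-.6,b[:,1]+.24)<.02)&(abs(b[:,2])<.01);print("bench z",np.median(b[k,2]) if k.any() else None)
```

```text
-0.016 101 -0.009
-0.012 244 -0.009
-0.008 272 -0.0091
-0.004 292 -0.0091
0.0 292 -0.009
0.004 310 -0.0091
0.008 363 -0.0089
0.012 288 -0.007
[ 0.01639186  0.01255492 -0.00901777]
tips max z [-0.0184722  -0.00949391 -0.00691486 -0.00194893]
bench z 0.001070355816880142
```

The disc is held flat and central. Now I'll carry it above the cell and turn the closing line to 135°, so the camera looks square-on at the pins.

>>> send_rows --plan '[-0.02,0.35,0,0,0,0,1,-0.02,0.7,0,0,0,0,1,-0.02,0.8,0,0,0,0,1,-0.02,0.8,0,0,0,0,1,-0.02,0.75,0,0,0,0,1,-0.01,0.5,0,0,0,0,1,-0.01,0.24,0,0,0,-5,1,0,0,0,0,0,-10,1,0,0,0,0,0,-10,1,0,0,0,0,0,-10,1,0,0,0,0,0,-10,1,0,0,0,0,0,0,1]'

```text
time_s: 7.48
ee_pos: [0.6068, -0.035, 0.1259]
eef_rot: [-0.001, -0.382, 0.924, 0.001]
contact_force: [-0.1, -0.0, -1.8]
grip_width: 0.027
grip_force: 34.6
```

Run:
```python
from h import *
from workcell import arm,viewer
import pickle
im=viewer.get_image("wrist"); pickle.dump(im,open("w5.pkl","wb"));s=arm.sense(); st(s)
c=wcloud(im); seg(c,"platen",.608,-.036,.02,.055,.065); seg(c,"shoulder",.608,-.036,.036,.023,.030);seg(c,"foot",.608,-.036,.06,.007,.015)
cv2.imwrite("pics/w5.png",np.hstack([ortho(im,[.608,-.036],.0355,.035),im["color"][0:400,120:520,::-1]]))
go(s,[.608,-.036,.07],np.radians(135))
```

```text
7.53 pos [ 0.607  -0.0352  0.1262] yaw 134.87 zdir [-2.5e-03  8.0e-04 -1.0e+00] q [-0.19  0.43 -0.05  1.1   0.   -0.97] F [ 0.   0.5 -0. ] M [ 0.01  0.03 -0.01] w 0.0267 gf 34.6
platen 1465 [ 0.6082 -0.0364] 0.0165 lsq [ 0.6081 -0.0362] 0.0161 mean [ 0.6073 -0.0369  0.0603]
shoulder 1875 [ 0.6082 -0.036 ] 0.0313 lsq [ 0.608  -0.0361] 0.0308 mean [ 0.6013 -0.0428  0.0274]
foot 4519 [ 0.6085 -0.0359] 0.0504 lsq [ 0.6081 -0.0361] 0.0497 mean [ 0.6011 -0.0412  0.0116]
shift units [-0.003 -0.023  0.936]
turn deg [ 0.13 -0.07 -0.13]
```

View pics/w5.png

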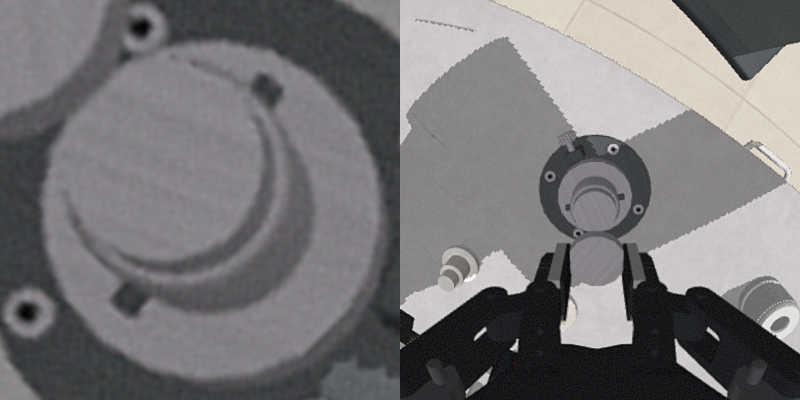

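The square-on view shows both pins, at crop (266,90) and (129,298), so the line lies at about -33.4° in world. The axis is confirmed at (0.608,-0.036). Lowering the disc and refining the pin angle by blob.

>>> send_rows --plan '[0,-0.02,0.25,0,0,0,1,0,0,0.4,0,0,0,1,0,0,0.25,0,0,0,1,0,0,0.12,0,0,0,1,0,0,0.06,0,0,0,1,0,0,0,0,0,0,1]'

```text
time_s: 8.28
ee_pos: [0.6093, -0.0372, 0.0629]
eef_rot: [0.0, -0.383, 0.924, -0.0]
contact_force: [0.5, 0.3, -0.4]
grip_width: 0.0267
grip_force: 34.6
```

Run:
```python
from h import *
from workcell import arm,viewer
import pickle
st(arm.sense()); go(arm.sense(),[.6081,-.0361,.0605])
im=pickle.load(open("w5.pkl","rb")); o=ortho(im,[.608,-.036],.0355,.035); g=o[...,0].astype(float)
for u,v in((266,90),(129,298)):
    w=g[v-24:v+24,u-24:u+24]; 
    for th in(70,80):
        n,l,S,C=cv2.connectedComponentsWithStats((w<th).astype(np.uint8))
        k=l[24,24]; print(u,v,th,S[k],C[k]+[u-24,v-24])
```

```text
8.28 pos [ 0.6093 -0.0372  0.0629] yaw 135.01 zdir [ 5.e-04  0.e+00 -1.e+00] q [-0.19  0.48 -0.14  0.96  0.   -0.98] F [ 0.5  0.3 -0.4] M [ 0.01 -0.03  0.02] w 0.0267 gf 34.6
shift units [0.001 0.027 0.04 ]
266 90 70 [ 13  10  25  29 350] [266.66571429  89.28571429]
266 90 80 [ 11   9  28  32 500] [266.642  89.588]
129 298 70 [ 10   9  32  32 625] [129.92   298.0912]
129 298 80 [  9   7  38  35 796] [130.70979899 297.43718593]
```

```bash
cat >> h.py <<'E'
def avg(arm,viewer,n=5):
    L=[]
    for i in range(n): viewer.get_image("wrist"); L.append(np.r_[arm.sense()["ee_pos"],arm.sense()["contact_force"]])
    L=np.array(L); print("avg",np.round(L.mean(0),4),"sd",np.round(L.std(0),4)); s=dict(arm.sense()); s["ee_pos"]=L.mean(0)[:3]; return s
E
python3 - <<'E'
from h import *
from workcell import arm,viewer
s=avg(arm,viewer,6); go(s,[.6081,-.0361,.0605],np.radians(135))
E
```

```text
avg [ 0.6095 -0.0372  0.0633 -0.1114  0.0116 -0.7428] sd [1.000e-04 0.000e+00 1.000e-04 6.241e-01 4.229e-01 1.838e-01]
shift units [0.003 0.03  0.047]
turn deg [-0.04  0.03  0.01]
```

>>> send_rows --plan '[0,0.03,0.02,0,0,0,1,0,0,0.02,0,0,0,1,0,0,0.01,0,0,0,1,0,0,0,0,0,0,1,0,0,0,0,0,0,1]'

```text
time_s: 9.2
ee_pos: [0.6077, -0.0358, 0.0598]
eef_rot: [0.0, -0.383, 0.924, 0.0]
contact_force: [-2.7, 1.8, 2.8]
grip_width: 0.0267
grip_force: 34.8
```

Run:
```python
from h import *
from workcell import arm,viewer
s=avg(arm,viewer,3); go(s,[.6081,-.0361,.0605],np.radians(135))
```

```text
avg [ 0.6078 -0.0358  0.0598 -1.6025  0.9868  2.6778] sd [0.     0.     0.     0.3166 0.2862 0.3212]
shift units [-0.001 -0.007 -0.011]
turn deg [0.   0.01 0.02]
```

>>> send_rows --plan '[0,0,0,0,0,0,0.6,0,0,0,0,0,0,0.45,0,0,0,0,0,0,0.45,0,0,-0.1,0,0,0,0.45,0,0,-0.4,0,0,0,0.45,0,0,-0.7,0,0,0,0.45,0,0,-0.7,0,0,0,0.45,0,0,-0.3,0,0,0,0.45,0,0,0,0,0,0,0.45,0,0,0,0,0,0,0.45]'

```text
time_s: 10.6
ee_pos: [0.6072, -0.0358, 0.1908]
eef_rot: [-0.001, -0.383, 0.924, 0.0]
contact_force: [0.4, 0.2, -1.1]
grip_width: 0.0469
grip_force: 0.0
```

Run:
```python
from h import *
from workcell import arm,viewer
import pickle
im=viewer.get_image("wrist"); pickle.dump(im,open("w6.pkl","wb"))
c=wcloud(im); seg(c,"disc",.608,-.036,.02,.063,.072); seg(c,"shoulder",.608,-.036,.036,.023,.030);seg(c,"foot",.608,-.036,.06,.007,.015)
s=arm.sense();st(s);go(s,[.532,.375,.15],np.radians(135))
```

```text
disc 832 [ 0.6076 -0.0369] 0.0152 lsq [ 0.6076 -0.0369] 0.0148 mean [ 0.6072 -0.0372  0.0683]
shoulder 1325 [ 0.6082 -0.0362] 0.0314 lsq [ 0.6081 -0.0361] 0.0308 mean [ 0.6037 -0.0406  0.0274]
foot 3366 [ 0.6084 -0.0358] 0.0504 lsq [ 0.6082 -0.036 ] 0.0497 mean [ 0.6052 -0.0376  0.0116]
10.65 pos [ 0.607  -0.0357  0.1903] yaw 135.02 zdir [-2.1e-03  5.0e-04 -1.0e+00] q [-0.19  0.39  0.06  1.24  0.   -0.98] F [-0.3  0.1 -0.4] M [-0.05 -0.01  0.03] w 0.047 gf 0.0
shift units [-3.959  5.722  0.679]
turn deg [ 0.11 -0.06  0.02]
```

>>> send_rows --plan '[-0.2,0.3,0,0,0,0,0.45,-0.42,0.6,0,0,0,0,0.45,-0.5,0.75,0.05,0,0,0,0.45,-0.55,0.8,0.1,0,0,0,0.45,-0.55,0.8,0.1,0,0,0,0.45,-0.55,0.8,0.1,0,0,0,0.45,-0.5,0.7,0.1,0,0,0,0.45,-0.36,0.5,0.1,0,0,0,0.45,-0.22,0.3,0.08,0,0,0,0.45,-0.1,0.17,0.05,0,0,0,0.45,0,0,0,0,0,0,0.45,0,0,0,0,0,0,0.45]'

```text
time_s: 12.15
ee_pos: [0.533, 0.3733, 0.1511]
eef_rot: [0.0, -0.382, 0.924, -0.0]
contact_force: [0.6, 0.3, -0.7]
grip_width: 0.0467
grip_force: 0.0
```

Run:
```python
from h import *
from workcell import arm,viewer
import pickle
im=viewer.get_image("wrist"); pickle.dump(im,open("w7.pkl","wb"))
c=wcloud(im); seg(c,"spec",.532,.375,.022,.014,.024)
s=arm.sense();st(s);go(s,[.532,.3752,.004],np.radians(135))
```

```text
spec 805 [0.5321 0.3753] 0.0154 lsq [0.5321 0.3753] 0.0151 mean [0.5315 0.3748 0.0193]
12.2 pos [0.5331 0.3732 0.1512] yaw 134.92 zdir [ 3.e-04 -0.e+00 -1.e+00] q [ 0.49  0.49  0.11  1.19 -0.   -0.3 ] F [-0.2 -0.9  0.6] M [ 0.03 -0.01 -0.08] w 0.0472 gf 0.0
shift units [-0.01   0.037  2.454]
turn deg [-0.01  0.01 -0.08]
```

>>> send_rows --plan '[-0.01,0.037,0.3,0,0,0,0.45,0,0,0.6,0,0,0,0.45,0,0,0.6,0,0,0,0.45,0,0,0.5,0,0,0,0.45,0,0,0.3,0,0,0,0.45,0,0,0.14,0,0,0,0.45,0,0,0,0,0,0,0.45]'

```text
time_s: 13.08
ee_pos: [0.5317, 0.3762, 0.0048]
eef_rot: [0.0, -0.383, 0.924, 0.0]
contact_force: [-0.7, 0.6, 0.2]
grip_width: 0.0471
grip_force: 0.0
```

Run:
```python
from h import *
from workcell import arm,viewer
s=arm.sense();st(s);go(s,[.5321,.3753,.004],np.radians(135))
```

```text
13.07 pos [0.5317 0.3762 0.0048] yaw 134.99 zdir [ 2.e-04  1.e-04 -1.e+00] q [ 0.49  0.6  -0.08  0.89  0.   -0.29] F [-0.7  0.6  0.2] M [ 0.04 -0.01  0.03] w 0.0471 gf 0.0
shift units [ 0.006 -0.015  0.013]
turn deg [-0.    0.01 -0.01]
```

Good; gripping and lifting a little.

>>> send_rows --plan '[0.006,-0.015,0,0,0,0,0.45,0,0,0,0,0,0,0.8,0,0,0,0,0,0,1,0,0,0,0,0,0,1,0,0,0,0,0,0,1]' --squeeze 35

```text
time_s: 13.7
ee_pos: [0.5327, 0.3759, 0.0059]
eef_rot: [0.001, -0.383, 0.924, 0.0]
contact_force: [-0.7, 0.0, 6.6]
grip_width: 0.0281
grip_force: 34.8
```

Run:
```python
from h import *
from workcell import arm,viewer
s=arm.sense();st(s);go(s,[.6081,-.0361,.15],np.radians(135))
```

```text
13.7 pos [0.5327 0.3759 0.0059] yaw 135.02 zdir [ 0.0022  0.001  -1.    ] q [ 0.49  0.6  -0.08  0.89 -0.   -0.29] F [-0.7  0.   6.6] M [-0.18  0.04 -0.01] w 0.0281 gf 34.8
shift units [ 3.963 -5.745 -2.406]
turn deg [-0.05  0.13  0.02]
```

>>> send_rows --plan '[0,0,-0.1,0,0,0,1,0,0,-0.5,0,0,0,1,0,0,-0.8,0,0,0,1,0.2,-0.3,-0.6,0,0,0,1,0.4,-0.58,-0.3,0,0,0,1,0.55,-0.8,-0.1,0,0,0,1,0.56,-0.82,0,0,0,0,1,0.56,-0.82,0,0,0,0,1,0.56,-0.82,0,0,0,0,1,0.5,-0.7,0,0,0,0,1,0.35,-0.5,0,0,0,0,1,0.2,-0.29,0,0,0,0,1,0.08,-0.11,0,0,0,0,1,0,0,0,0,0,0,1,0,0,0,0,0,0,1]'

```text
time_s: 15.58
ee_pos: [0.6072, -0.0347, 0.1485]
eef_rot: [-0.0, -0.384, 0.924, 0.0]
contact_force: [-0.1, 0.3, -0.1]
grip_width: 0.0278
grip_force: 34.6
```

Run:
```python
from h import *
from workcell import arm,viewer
import pickle
im=viewer.get_image("wrist"); pickle.dump(im,open("w8.pkl","wb")); s=avg(arm,viewer,2); st(s)
c=wcloud(im); t=rot(s["eef_rot"]).inv().apply(c.reshape(-1,3)-s["ee_pos"])
m=(abs(t[:,0])<.02)&(abs(t[:,1])<.011)&(t[:,2]>-.04)&(t[:,2]<.02)&(im["range_z"].ravel()>0); P=t[m]
for x in np.arange(-.02,.02,.004):
    k=(P[:,0]>=x)&(P[:,0]<x+.004); print(round(x,3),k.sum(),np.round(np.median(P[k,2]),4) if k.any() else "")
k=P[:,2]<-.011; print(P[k].min(0),P[k].max(0)); k&=abs(P[:,0])<.01
print(np.linalg.lstsq(np.c_[P[k,:2],np.ones(k.sum())],P[k,2],rcond=None)[0])
seg(c,"disc",.608,-.036,.02,.063,.072); go(s,[.6081,-.0361,.08],np.radians(135))
```

```text
avg [ 0.6073 -0.0348  0.1485  0.5176 -0.2412 -0.8254] sd [0.000e+00 1.000e-04 0.000e+00 2.226e-01 3.120e-01 3.118e-01]
15.72 pos [ 0.6073 -0.0348  0.1485] yaw 135.11 zdir [-1.e-04  2.e-04 -1.e+00] q [-0.19  0.41 -0.02  1.14  0.   -0.98] F [ 0.7  0.1 -1.1] M [-0.01  0.    0.01] w 0.0281 gf 34.6
-0.02 0 
-0.016 67 -0.0132
-0.012 232 -0.0134
-0.008 289 -0.0134
-0.004 289 -0.0135
0.0 311 -0.0135
0.004 327 -0.0135
0.008 390 -0.0133
0.012 743 -0.0084
0.016 21 -0.0063
[-0.01514465 -0.01098028 -0.01537068] [ 0.0164064   0.01095808 -0.01101575]
[-0.00114689 -0.00199582 -0.01345895]
disc 1137 [ 0.6076 -0.0367] 0.0153 lsq [ 0.6074 -0.0367] 0.0148 mean [ 0.6069 -0.0373  0.0682]
shift units [ 0.005 -0.025  1.142]
turn deg [0.01 0.01 0.11]
```

>>> send_rows --plan '[0,-0.025,0.25,0,0,0,1,0,0,0.45,0,0,0,1,0,0,0.3,0,0,0,1,0,0,0.15,0,0,0,1,0,0,0.05,0,0,0,1,0,0,0,0,0,0,1,0,0,0,0,0,0,1]'

```text
time_s: 16.6
ee_pos: [0.6091, -0.0372, 0.0773]
eef_rot: [0.001, -0.383, 0.924, -0.0]
contact_force: [-0.5, -1.0, 0.2]
grip_width: 0.0278
grip_force: 34.6
```

Run:
```python
from h import *
from workcell import arm,viewer
s=arm.sense();st(s);go(s,[.608,-.0363,.0727],np.radians(135))
```

```text
16.6 pos [ 0.6091 -0.0372  0.0773] yaw 135.02 zdir [ 1.5e-03 -1.0e-04 -1.0e+00] q [-0.19  0.46 -0.12  0.99  0.   -0.98] F [-0.5 -1.   0.2] M [-0.03 -0.01  0.04] w 0.0278 gf 34.6
shift units [0.002 0.023 0.076]
turn deg [-0.07  0.05  0.02]
```

>>> send_rows --plan '[0,0.02,0.03,0,0,0,1,0,0,0.025,0,0,0,1,0,0,0.015,0,0,0,1,0,0,0.008,0,0,0,1,0,0,0,0,0,0,1,0,0,0,0,0,0,1]'

```text
time_s: 17.35
ee_pos: [0.6076, -0.0362, 0.072]
eef_rot: [0.0, -0.383, 0.924, 0.0]
contact_force: [-2.2, 0.8, 2.2]
grip_width: 0.0279
grip_force: 34.8
```

Run:
```python
from h import *
from workcell import arm,viewer
s=avg(arm,viewer,2);st(s);go(s,[.608,-.0363,.0727],np.radians(135))
```

```text
avg [ 0.6076 -0.0362  0.0719 -1.0494  0.4805  2.2687] sd [0.     0.     0.     0.5112 0.2655 0.3009]
17.45 pos [ 0.6076 -0.0362  0.0719] yaw 135.02 zdir [ 1.e-04  1.e-04 -1.e+00] q [-0.19  0.47 -0.13  0.98  0.   -0.98] F [-0.5  0.7  2. ] M [0.02 0.21 0.03] w 0.0278 gf 34.8
shift units [-0.004 -0.005 -0.013]
turn deg [-0.    0.01  0.02]
```

>>> send_rows --plan '[0,0,0,0,0,0,0.6,0,0,0,0,0,0,0.4,0,0,0,0,0,0,0.4,0,0,-0.1,0,0,0,0.4,0,0,-0.4,0,0,0,0.4,0,0,-0.7,0,0,0,0.3,0,0,-0.7,0,0,0,0.2,0,0,-0.3,0,0,0,0.1,0,0,0,0,0,0,0,0,0,0,0,0,0,0]'

```text
time_s: 18.7
ee_pos: [0.6071, -0.0362, 0.2029]
eef_rot: [-0.001, -0.383, 0.924, 0.0]
contact_force: [0.1, -0.9, -0.9]
grip_width: 0.0855
grip_force: 0.0
```

Run:
```python
from h import *
from workcell import arm,viewer
import pickle
im=viewer.get_image("wrist"); pickle.dump(im,open("w9.pkl","wb"))
c=wcloud(im); seg(c,"spec",.608,-.036,.022,.081,.092); seg(c,"shoulder",.608,-.036,.036,.023,.030);seg(c,"foot",.608,-.036,.06,.007,.015)
s=arm.sense();st(s)
for y in(39,-51,129): go(s,[.563,.196,.18],np.radians(y))
```

```text
spec 896 [ 0.6073 -0.0372] 0.0154 lsq [ 0.6073 -0.0372] 0.0151 mean [ 0.6068 -0.0378  0.0863]
shoulder 1124 [ 0.6081 -0.0359] 0.0315 lsq [ 0.6083 -0.036 ] 0.0308 mean [ 0.6013 -0.0426  0.0274]
foot 3088 [ 0.6084 -0.036 ] 0.0504 lsq [ 0.6084 -0.0359] 0.0497 mean [ 0.605  -0.0379  0.0116]
18.75 pos [ 0.6069 -0.0361  0.2024] yaw 135.02 zdir [-2.1e-03  5.0e-04 -1.0e+00] q [-0.19  0.39  0.08  1.27  0.   -0.98] F [-0.4  0.4 -0.1] M [-0.03  0.    0.04] w 0.0853 gf 0.0
shift units [-2.22   3.251  0.377]
turn deg [ 1.300e-01  2.000e-02 -8.398e+01]
shift units [-2.22   3.251  0.377]
turn deg [ 0.1  -0.07  6.02]
shift units [-2.22   3.251  0.377]
turn deg [ 0.1  -0.07  6.02]
```

>>> send_rows --plan '[-0.2,0.3,0,0,0,0,0,-0.42,0.6,0,0,0,0,0,-0.5,0.75,0.05,0,0,0,0,-0.5,0.75,0.1,0,0,0,0,-0.35,0.5,0.1,0,0,0,0,-0.2,0.25,0.1,0,0,0,0,-0.05,0.1,0.02,0,0,0,0,0,0,0,0,0,0,0,0,0,0,0,0,0,0]'

```text
time_s: 19.88
ee_pos: [0.5644, 0.1947, 0.1818]
eef_rot: [0.0, -0.382, 0.924, -0.0]
contact_force: [-0.1, 0.8, -0.1]
grip_width: 0.0851
grip_force: 0.0
```

Run:
```python
from h import *
from workcell import arm,viewer
import pickle
im=viewer.get_image("wrist"); pickle.dump(im,open("w10.pkl","wb"))
c=wcloud(im); seg(c,"collar",.563,.196,.045,.052,.062)
s=arm.sense();st(s); go(s,[.563,.196,.10],np.radians(135))
cv2.imwrite("pics/w10.png",ortho(im,[.563,.196],.056,.035,600))
```

```text
collar 2361 [0.5637 0.1958] 0.0292 lsq [0.5635 0.1959] 0.0286 mean [0.562  0.1947 0.0568]
19.93 pos [0.5644 0.1946 0.1819] yaw 134.91 zdir [ 5.e-04 -1.e-04 -1.e+00] q [ 0.2   0.37  0.01  1.21 -0.   -0.59] F [ 0.5 -0.7 -0.3] M [-0.03  0.01 -0.01] w 0.0855 gf 0.0
shift units [1.000e-03 3.400e-02 1.365e+00]
turn deg [-0.03  0.02 -0.09]
```

View pics/w10.png

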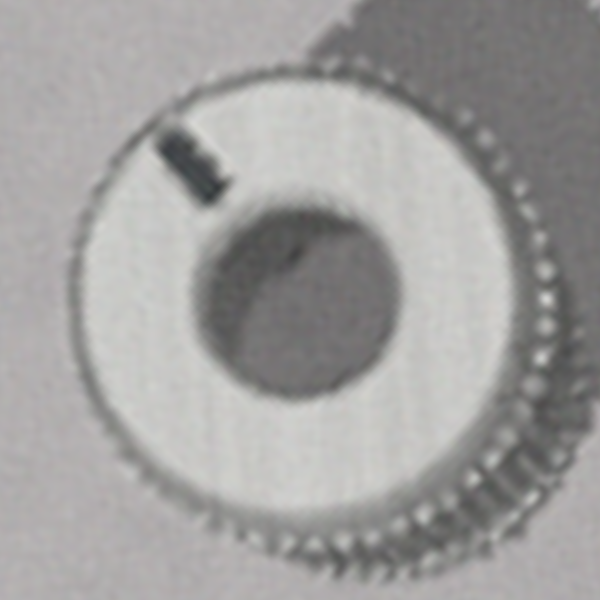

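The collar top is centred at crop (296,296), i.e. world (0.5635,0.1963). The rib runs (172,137) to (215,192), so its angle is about 38.4°. Descending to grip.

>>> send_rows --plan '[0,0.03,0.3,0,0,0,0,0,0,0.6,0,0,0,0,0,0,0.6,0,0,0,0,0,0,0.55,0,0,0,0,0,0,0.35,0,0,0,0,0,0,0.2,0,0,0,0,0,0,0.05,0,0,0,0,0,0,0,0,0,0,0]'

```text
time_s: 20.92
ee_pos: [0.5633, 0.1969, 0.0234]
eef_rot: [0.001, -0.383, 0.924, -0.0]
contact_force: [-0.3, 0.8, 0.5]
grip_width: 0.0851
grip_force: 0.0
```

Run:
```python
from h import *
from workcell import arm,viewer
import pickle
s=arm.sense();st(s);go(s,[.5635,.1961,.022],np.radians(135))
im=pickle.load(open("w10.pkl","rb")); g=ortho(im,[.563,.196],.056,.035,600)[...,0]
n,l,S,C=cv2.connectedComponentsWithStats((g[110:215,140:245]<110).astype(np.uint8))
k=l[55,52]; v,u=np.nonzero(l==k); P=np.c_[u,v]; print(S[k],P.mean(0)+[140,110]); w,V=np.linalg.eigh(np.cov(P.T)); d=V[:,1]; print("axis ang",np.degrees(np.arctan2(d[0],d[1])))
m=cv2.connectedComponentsWithStats(((g>165)).astype(np.uint8)); print([ (S[0:4],c) for S,c in zip(m[2][1:],m[3][1:]) if S[4]>20000])
```

```text
20.93 pos [0.5633 0.1969 0.0234] yaw 134.99 zdir [ 1.2e-03  3.0e-04 -1.0e+00] q [ 0.2   0.49 -0.22  0.86  0.   -0.58] F [-0.3  0.8  0.5] M [ 0.   -0.01 -0.02] w 0.0851 gf 0.0
shift units [ 0.007 -0.013  0.023]
turn deg [-0.03  0.06 -0.01]
[  19   22   68   72 2316] [191.51468048 167.04792746]
axis ang 40.47908553018522
[(array([  0,   0, 600, 600], dtype=int32), array([158.93502244, 326.48809075])), (array([ 82,  81, 431, 437], dtype=int32), array([299.9908593, 301.4306491]))]
```

>>> send_rows --plan '[0.005,-0.01,0.015,0,0,0,0.1,0,0,0,0,0,0,0.3,0,0,0,0,0,0,0.5,0,0,0,0,0,0,0.7,0,0,0,0,0,0,0.7,0,0,0,0,0,0,0.7,0,0,0,0,0,0,0.7]' --squeeze 60

```text
time_s: 21.8
ee_pos: [0.5635, 0.1967, 0.0227]
eef_rot: [0.001, -0.383, 0.924, -0.0]
contact_force: [-0.3, 0.1, 6.0]
grip_width: 0.0566
grip_force: 64.5
```

Run:
```python
from h import *
from workcell import arm,viewer
s=arm.sense();st(s);go(s,[.6081,-.0361,.18],np.radians(135-72.5))
```

```text
21.8 pos [0.5635 0.1967 0.0227] yaw 135.02 zdir [ 1.7e-03  5.0e-04 -1.0e+00] q [ 0.2   0.49 -0.22  0.85  0.   -0.58] F [-0.3  0.1  6. ] M [-0.02  0.15  0.02] w 0.0566 gf 64.5
shift units [ 2.214 -3.27  -2.622]
turn deg [2.000e-02 1.100e-01 7.252e+01]
```

>>> send_rows --plan '[0,0,-0.1,0,0,0,0.7,0,0,-0.5,0,0,0,0.7,0,0,-0.8,0,0,0,0.7,0.1,-0.15,-0.6,0,0,0,0.7,0.28,-0.42,-0.2,0,0,0,0.7,0.45,-0.66,0,0,0,0,0.7,0.48,-0.7,0,0,0,0,0.7,0.42,-0.62,0,0,0,0,0.7,0.28,-0.42,0,0,0,0,0.7,0.15,-0.22,0,0,0,0,0.7,0.05,-0.08,0,0,0,0,0.7,0,0,0,0,0,5,0.7,0,0,0,0,0,10,0.7,0,0,0,0,0,10,0.7,0,0,0,0,0,10,0.7,0,0,0,0,0,10,0.7,0,0,0,0,0,10,0.7,0,0,0,0,0,10,0.7,0,0,0,0,0,7.5,0.7,0,0,0,0,0,0,0.7]'

```text
time_s: 24.3
ee_pos: [0.6076, -0.0347, 0.1537]
eef_rot: [-0.0, 0.236, 0.972, 0.0]
contact_force: [0.7, 1.2, -2.0]
grip_width: 0.0569
grip_force: 64.3
```

Run:
```python
from h import *
from workcell import arm,viewer
import pickle
im=viewer.get_image("wrist"); pickle.dump(im,open("w11.pkl","wb")); s=avg(arm,viewer,2); st(s)
c=wcloud(im); zt=s["ee_pos"][2]-.0227+.056; print("top",zt)
seg(c,"collar",*s["ee_pos"][:2],.035,zt-.004,zt+.005); seg(c,"foot",.608,-.036,.056,.007,.015); seg(c,"shoulder",.608,-.036,.036,.023,.030);seg(c,"spec",.608,-.036,.022,.081,.092)
g=ortho(im,s["ee_pos"],zt,.035,400)
cv2.imwrite("pics/w11.png",np.hstack([g,ortho(im,[.608,-.036],.0355,.035)]))
go(s,[.6081,-.0361,.12],np.radians(135-72.5))
```

```text
avg [ 0.6077 -0.0352  0.1537 -0.2729 -0.259  -1.6564] sd [0.000e+00 1.000e-04 0.000e+00 2.366e-01 3.289e-01 3.524e-01]
24.45 pos [ 0.6077 -0.0352  0.1537] yaw 62.69 zdir [-2.e-04  3.e-04 -1.e+00] q [-0.19  0.41 -0.01  1.16  0.    0.29] F [-0.5 -0.6 -2. ] M [-0.02 -0.05 -0.02] w 0.0568 gf 64.3
top 0.1869795902526442
collar 9358 [ 0.6028 -0.0327] 0.0337 lsq [ 0.6052 -0.0338] 0.0297 mean [ 0.6029 -0.0322  0.1877]
foot 3161 [ 0.6083 -0.0358] 0.0503 lsq [ 0.6077 -0.0356] 0.0495 mean [ 0.5914 -0.0237  0.0115]
shoulder 1387 [ 0.6068 -0.0378] 0.0337 lsq [ 0.608  -0.0377] 0.0322 mean [ 0.5964 -0.0306  0.0273]
spec 46 [ 0.5955 -0.0321] 0.0078 lsq [ 0.6046 -0.036 ] 0.0125 mean [ 0.5945 -0.031   0.0833]
shift units [-0.013 -0.01   0.561]
turn deg [ 0.01 -0.02  0.19]
```

View pics/w11.png

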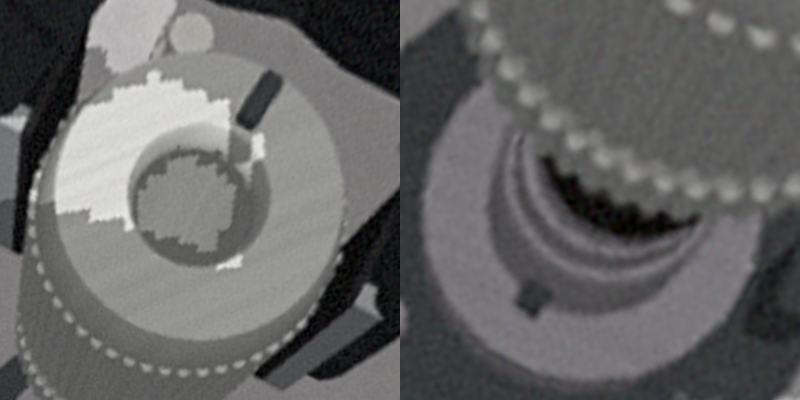

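Rib centre is at crop (260,98) about the face centre (200,195), so roughly -32.5°. The visible pin at (134,297) gives about -32 to -33°, so the two agree. Lowering to just above the spigot.

>>> send_rows --plan '[-0.01,-0.01,0.25,0,0,0,0.7,0,0,0.4,0,0,0,0.7,0,0,0.35,0,0,0,0.7,0,0,0.17,0,0,0,0.7,0,0,0.07,0,0,0,0.7,0,0,0,0,0,0,0.7,0,0,0,0,0,0,0.7]'

```text
time_s: 25.32
ee_pos: [0.6087, -0.037, 0.0802]
eef_rot: [0.001, 0.238, 0.971, 0.0]
contact_force: [0.2, 0.1, -2.0]
grip_width: 0.0567
grip_force: 64.3
```

Run:
```python
from h import *
from workcell import arm,viewer
s=avg(arm,viewer,2);st(s);go(s,[.608,-.036,.0727],np.radians(62.2))
```

```text
avg [ 0.6087 -0.037   0.0801 -0.3123 -0.2445 -0.9545] sd [0.     0.     0.     0.1123 0.0359 0.3807]
25.43 pos [ 0.6087 -0.037   0.0801] yaw 62.52 zdir [ 1.5e-03 -2.0e-04 -1.0e+00] q [-0.19  0.46 -0.12  0.99  0.    0.29] F [-0.4 -0.3 -1.3] M [-0.    0.03  0.04] w 0.0566 gf 64.3
shift units [0.018 0.009 0.124]
turn deg [0.03 0.08 0.32]
```

>>> send_rows --plan '[0.015,0.008,0.04,0,0,0,0.7,0,0,0.05,0,0,0,0.7,0,0,0.05,0,0,0,0.7,0,0,0.05,0,0,0,0.7,0,0,0.04,0,0,0,0.7,0,0,0,0,0,0,0.7]'

```text
time_s: 26.18
ee_pos: [0.6073, -0.036, 0.0652]
eef_rot: [-0.0, 0.238, 0.971, 0.0]
contact_force: [-0.7, -0.6, -1.6]
grip_width: 0.0569
grip_force: 64.3
```

Run:
```python
from h import *
from workcell import arm,viewer
s=avg(arm,viewer,2);st(s);go(s,[.608,-.036,.0607],np.radians(62.2))
```

```text
avg [ 0.6075 -0.036   0.0655  0.1176  0.2899 -1.5099] sd [1.000e-04 0.000e+00 1.000e-04 7.920e-02 2.036e-01 3.741e-01]
26.27 pos [ 0.6075 -0.036   0.0655] yaw 62.52 zdir [ 1.e-04  1.e-04 -1.e+00] q [-0.19  0.47 -0.14  0.96  0.    0.29] F [ 0.2  0.1 -1.1] M [-0.01 -0.01 -0.04] w 0.0565 gf 64.3
shift units [-0.008  0.004  0.08 ]
turn deg [0.01 0.   0.32]
```

>>> send_rows --plan '[-0.004,0,0.025,0,0,0,0.7,0,0,0.025,0,0,0,0.7,0,0,0.025,0,0,0,0.7,0,0,0.025,0,0,0,0.7,0,0,0,0,0,0,0.7,0,0,0,0,0,0,0.7]'

```text
time_s: 27.02
ee_pos: [0.6078, -0.0361, 0.0595]
eef_rot: [0.0, 0.238, 0.971, 0.0]
contact_force: [0.1, -0.2, -2.4]
grip_width: 0.0569
grip_force: 64.3
```

Run:
```python
from h import *
from workcell import arm,viewer
s=avg(arm,viewer,2);st(s);go(s,[.608,-.036,.0557],np.radians(62.2))
```

```text
avg [ 0.6078 -0.0361  0.0596 -0.179   0.5423 -1.3348] sd [0.     0.     0.     0.3734 0.1636 0.2377]
27.12 pos [ 0.6078 -0.0361  0.0596] yaw 62.52 zdir [ 1.e-04  1.e-04 -1.e+00] q [-0.19  0.48 -0.14  0.95  0.    0.29] F [ 0.2  0.4 -1.1] M [0.01 0.02 0.  ] w 0.0573 gf 64.3
shift units [-0.003  0.003  0.065]
turn deg [0.01 0.   0.32]
```

>>> send_rows --plan '[0,0,0.02,0,0,0,0.7,0,0,0.02,0,0,0,0.7,0,0,0.02,0,0,0,0.7,0,0,0,0,0,0,0.7,0,0,0,0,0,0,0.7]'

```text
time_s: 27.75
ee_pos: [0.6077, -0.0361, 0.0559]
eef_rot: [-0.0, 0.238, 0.971, 0.0]
contact_force: [-0.1, 0.3, -0.5]
grip_width: 0.0568
grip_force: 64.3
```

Run:
```python
from h import *
from workcell import arm,viewer
s=avg(arm,viewer,2);st(s);go(s,[.608,-.036,.0487],np.radians(62.2))
```

```text
avg [ 0.6077 -0.0361  0.0559  0.2579 -0.2985 -1.3398] sd [0.     0.     0.     0.1324 0.4746 0.0194]
27.85 pos [ 0.6077 -0.0361  0.0559] yaw 62.52 zdir [ 1.e-04  1.e-04 -1.e+00] q [-0.19  0.48 -0.15  0.94  0.    0.29] F [ 0.1  0.2 -1.3] M [ 0.05  0.03 -0.  ] w 0.0566 gf 64.3
shift units [-0.004  0.004  0.12 ]
turn deg [0.01 0.   0.32]
```

>>> send_rows --plan '[0,0,0.025,0,0,0,0.7,0,0,0.025,0,0,0,0.7,0,0,0.025,0,0,0,0.7,0,0,0.025,0,0,0,0.7,0,0,0,0,0,0,0.7,0,0,0,0,0,0,0.7]' --squeeze 80

```text
time_s: 28.6
ee_pos: [0.6078, -0.0362, 0.0504]
eef_rot: [0.0, 0.238, 0.971, 0.0]
contact_force: [-2.7, -0.0, 5.5]
grip_width: 0.0566
grip_force: 85.2
```

Run:
```python
from h import *
from workcell import arm,viewer
s=avg(arm,viewer,2);st(s);go(s,[.608,-.036,.0487],np.radians(62.2))
```

```text
avg [ 0.6078 -0.0362  0.0504 -2.3152 -0.2189  5.7882] sd [0.     0.     0.     0.103  0.5688 0.2842]
28.7 pos [ 0.6078 -0.0362  0.0504] yaw 62.52 zdir [ 5.e-04 -0.e+00 -1.e+00] q [-0.19  0.49 -0.16  0.93  0.    0.29] F [-2.4 -0.8  6.1] M [0.05 0.46 0.03] w 0.0567 gf 85.2
shift units [-0.001  0.004  0.028]
turn deg [0.01 0.03 0.32]
```

>>> send_rows --plan '[0,0,0.015,0,0,0,0.7,0,0,0.015,0,0,0,0.7,0,0,0.012,0,0,0,0.7,0,0,0,0,0,0,0.7,0,0,0,0,0,0,0.7]'

```text
time_s: 29.32
ee_pos: [0.6079, -0.0362, 0.0488]
eef_rot: [0.001, 0.238, 0.971, -0.0]
contact_force: [-4.0, 0.1, 10.4]
grip_width: 0.0566
grip_force: 86.2
```

Run:
```python
from h import *
from workcell import arm,viewer
s=avg(arm,viewer,2);st(s);go(s,[.608,-.036,.0487],np.radians(62.2))
```

```text
avg [ 0.6079 -0.0362  0.0488 -4.9889  1.2294 10.7016] sd [0.     0.     0.     0.5995 0.1838 0.2147]
29.43 pos [ 0.6079 -0.0362  0.0488] yaw 62.52 zdir [ 1.1e-03 -3.0e-04 -1.0e+00] q [-0.19  0.49 -0.16  0.92 -0.    0.29] F [-4.4  1.4 10.5] M [ 0.02  0.85 -0.03] w 0.0563 gf 86.2
shift units [-0.     0.003  0.002]
turn deg [0.01 0.07 0.32]
```

>>> send_rows --plan '[0,0,0.012,0,0,0,0.7,0,0,0.012,0,0,0,0.7,0,0,0,0,0,0,0.7,0,0,0,0,0,0,0.7]'

```text
time_s: 29.92
ee_pos: [0.6079, -0.0361, 0.0488]
eef_rot: [0.001, 0.237, 0.971, -0.0]
contact_force: [-8.0, 1.8, 20.0]
grip_width: 0.0564
grip_force: 87.1
```

Run:
```python
from h import *
from workcell import arm,viewer
im=viewer.get_image("wrist")
s=avg(arm,viewer,2);st(s);c=wcloud(im); seg(c,"top",.608,-.036,.03,.078,.088)
P=c[(np.hypot(c[...,0]-.608,c[...,1]+.036)<.024)&(c[...,2]>.075)&(c[...,2]<.095)]
k=np.hypot(P[:,0]-.608,P[:,1]+.036)>.014; Q=P[k]; f=np.linalg.lstsq(np.c_[Q[:,:2]-[.608,-.036],np.ones(len(Q))],Q[:,2],rcond=None)[0]; print("collar top plane",f)
```

```text
avg [ 0.6079 -0.0362  0.0488 -7.796   1.2185 19.9967] sd [0.     0.     0.     0.5208 0.0839 0.6825]
30.07 pos [ 0.6079 -0.0362  0.0488] yaw 62.52 zdir [ 1.8e-03 -6.0e-04 -1.0e+00] q [-0.19  0.49 -0.16  0.92 -0.    0.29] F [-7.3  1.3 20.7] M [ 0.06  1.63 -0.05] w 0.0565 gf 87.1
top 10561 [ 0.6081 -0.0361] 0.03 lsq [ 0.6061 -0.0349] 0.0285 mean [ 0.6039 -0.0339  0.0824]
collar top plane [ 0.0044936  -0.00255018  0.08348668]
```

>>> send_rows --plan '[0,0,0,0,0,0,0.7,0,0,0,0,0,0,0.7,0,0,0,0,0,0,0.7,0,0,0,0,0,0,0.7,0,0,0,0,0,0,0.7,0,0,0,0,0,0,0.7]'

```text
time_s: 30.82
ee_pos: [0.6079, -0.0361, 0.0488]
eef_rot: [0.001, 0.237, 0.971, -0.0]
contact_force: [-7.9, 1.1, 20.4]
grip_width: 0.0563
grip_force: 87.1
```

Run:
```python
from h import *
from workcell import arm,order
st(arm.sense())
if arm.sense()["contact_force"][2]>15 and arm.sense()["ee_pos"][2]<.0495: print(order.sign_off())
```

```text
30.82 pos [ 0.6079 -0.0361  0.0488] yaw 62.52 zdir [ 1.8e-03 -6.0e-04 -1.0e+00] q [-0.19  0.49 -0.16  0.92 -0.    0.29] F [-7.9  1.1 20.4] M [ 0.09  1.56 -0.04] w 0.0563 gf 87.1
the job is handed in; nothing more can be done
None
```

The job is handed in at about 31 s: the disc and specimen are on the piston about 1 mm off its axis, and the collar is over the pins, on the shoulder, still gripped and pressed down with about 20 N.

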